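Find the steady dip pot and dip the pastry brush

ROBOT

A 6-joint arm with a two-finger parallel gripper is mounted at the origin on the work surface. World frame = base frame: x ahead of the robot, y to its left, z up, the work surface at z = 0. Lengths are in m, angles in rad, forces in N, time in s.
With the tool pointing down it reaches from about 0.3 to 0.875 m from the base axis. Payload 6.4 kg.
Tool frame: the origin (TCP) lies between the finger pads; the fingertips stand 11 mm ahead of it and the grasp point (between the pads) lies 8 mm behind it (tips_ahead is the z of the fingertips in the tool frame, in m); z points along the fingers, y is the line along which they close (so a half turn about z gives the same grasp; the last joint's range is limited). The gripper opens to 88 mm and grips with 3 to 60 N. Pads are 18 mm wide; open, the fingers measure 123 mm over their backs; the gripper's body (75 mm by 187 mm) begins 45 mm behind the grasp point.
Start: joints at [1.115, 0.181, 1.607, -0, 1.354, -0.206], TCP at [0.142, 0.557, 0.25] pointing down, gripper open.
Joint ranges: [-2.99, 2.99], [-0.89, 2.07], [0.3, 2.58], [-1.14, 4.28], [0, 2.63], [-3.12, 3.12]. Speed limits (rad/s): [2.57, 2.57, 3.01, 3.14, 3.14, 3.14].

INTERFACE

Orientations are given as a 3x3 rotation matrix whose columns are the frame's x, y, z axes.
In Python, from plant import * gives the robot as it stands.
- The arm moves only by the tool jog_arm, never from a script. Its argument "motion" is a list of rows, each a list of 3 entries, a list of its own where there are three numbers: the turn, a rotation vector about the tool's x, y, z in units of 6 degrees (1.0 is 6 degrees), then the shift along the tool's x, y, z in units of 30 mm (1.0 is 30 mm), then the finger opening in mm, from 0 to 88.1. In form: [[[wx, wy, wz], [dx, dy, dz], fingers], ...]. A call has 1 to 8 rows; each row is the pose to reach, as a shift and turn from the pose commanded when the call began, along the tool's axes at that moment; what a row does not reach only later rows make up. A row lasts 1/12 s, in which the tool goes at most 41.7 mm and 7.16 degrees, less where a joint would pass 70% of its speed; a pose out of reach is approached as far as the arm can. A call with a gripper value outside its range is refused whole. The fingers move at their own pace and stop on an object; the grip force is fixed at half the most. Time passes only in rows, so rows that repeat a pose let the fingers close. It gives the time, the measured TCP pose, the force, the opening and the grip force at its end, in the units of the state.
- get_state(): the state, without advancing time (a new reading comes with each control period).
- snapshot(name): name is "scene" or "side" or "wrist"; returns a dict with "image" (400x640x3 uint8, blue, green, red), "intrinsics" (3x3 intrinsics, pixels), "extrinsics" (4x4, takes a point from camera to world coordinates). Camera axes: x right, y down, z forward; pixel columns grow to the right and rows downward; lengths in m; the calibration is good to about 2 mm. A picture is of the moment at which its call begins. There is no depth.
- close_job(): hands the job in; it is judged then, once.
The state is a dict: "time": time; "joint_pos": joint angles; "joint_vel": joint speeds; "joint_efforts": joint torques, N m; "eef_pos": TCP position; "eef_rot": TCP orientation; "force": force on the tool from outside, world axes, zero at the start; "wrist_torque": the same for the moment, N m; "gripper_width": finger opening in m; "finger_force": force on a finger pad.
Only numpy, scipy, OpenCV 4.12 (cv2) and the standard library are available. Lean on these libraries where they do the work, as an engineer would, in place of code of your own. Each camera call takes 0.05 s, during which the arm holds its last target. There are 200 camera calls.

TASK

Press down with shut fingertips on the rims of the three look-alike white pots until you find the one that stands steady (the other two rock on a bulged foot). Then take the pastry brush from its rest, dip it slanting into the steady pot, press its tip lightly (a few newtons) on the inner floor out towards the wall without the pot tipping, as if to pick up the last of a glaze, and never rock a pot with the brush. Lay the brush back along its rest in both notches and let go, with all pots and the other loose things left standing where they were.

Things in the scene. Friction and masses are not known exactly. Their poses are not given: they have to be found in the camera images.
- pot_a: one of three small white stoneware dip pots that look alike (which is the steady one is not tied to name or place): 80 mm across the rim, 68 mm near the base, 42 mm high, wall 4 mm, about 180 g, standing loose and upright. Flat inner floor 7 mm above the counter; inside 72 mm across at the mouth, 60 mm at the floor. Origin: centre of the underside, z up
- pot_b: dip pot, same look, sizes and origin as pot_a. Of the three, one has a wide flat foot and does not give when pressed down on the rim. The other two have a foot bulged to a 10 mm wide bump: half a newton down on one side of the rim, or some 2 N on the inner floor well off the middle, tips them about 6 degrees (the rim there sinks about 5 mm until the base meets the counter); let go, they stand upright again
- pot_c: dip pot, same look, sizes and origin as pot_a; see pot_b for how steady and rocking pots behave
- brush: pastry brush, about 60 g: beech handle 150 mm long, 16 wide, 14 thick (x = -85 to +65 mm), stiff flat grey silicone head 24 mm wide, 8 thick (x = 63 to 115 mm). At the start it lies level across the rest. Origin: on the handle's centre line between the two uprights, near the balance point, the place to grip; x points along the handle to the tip, z up
- brush_tip (a point): middle of the end face of the brush head, 115 mm from the brush origin along its x
- brush_rest: fixed black rest: foot plate 130 x 60 x 6 mm, two uprights 8 mm thick, 56 wide at x = -50 and +50 mm (92 mm free between). Each has a flat notch 32 mm wide, 12 deep on top, its bottom 36 mm above the counter, lugs up to 48 mm. The brush lies in both notches along the rest's x, its centre line 43 mm above the counter. Origin: centre of the underside, z up
- rest_top (a point): point midway between the two notch bottoms of the rest, 36 mm above the counter
- mat_frame: bystander: fixed grey silicone baking mat frame, 200 x 170 mm, 6 mm high, dark mat inside; origin centre of underside
- tin: bystander: flat round metal tin, closed, standing in the mat frame, 60 mm across, 30 mm high; origin centre of underside
- jar: bystander: closed jar, 56 mm across, 80 mm high; origin centre of underside
- timer: bystander: round white kitchen timer with a bar grip on top, 56 mm across, 38 mm high; origin centre of underside
- paddle: bystander: beech paddle, 280 mm long, lying along its x, 60 mm wide at the blade, 10 mm thick; origin on its underside, mid-length
- salt_box: bystander: small round lidded beech salt box, 56 mm across, 54 mm high; origin centre of underside
Not all that is in view belongs to the job. Leave any red look-alike of the pot_b alone. What is shaped like the pot_a but green or purple is not meant.

How it is judged:
By the outcome, as a careful person would: the job done as asked, in the order asked, and still so for the second after the job is handed in, with the robot touching nothing.
It also fails if it takes over 72 s, if anything falls off the work surface, if the arm or the gripper's body presses on something with over 40 N, if the wrist force passes 120 N, or if a joint passes its speed limit or range.

## Working session

There is one attempt and no reset: what is moved stays moved. The work goes in short steps, Python scripts to look and compute and a tool call to move; the robot and the scene stay as the last step left them, time stands still between calls to the robot, and variables do not carry over. Pictures are saved under pics/ and viewed, at most 10 in all, crops included, and the job is handed in when it is done.

Besides the shell and the picture viewer there is one more tool, called after "Emit:" in YAML: its name, and indented under it one key for each argument. jog_arm: Moves the arm, as the interface text tells. Its arguments: {"type":"object","properties":{"motion":{"type":"array"}},"required":["motion"]}

```bash
ls; mkdir -p pics
cat > h.py <<'E'
from plant import *
import numpy as np, cv2
def snap(n,f):
    s=snapshot(n); cv2.imwrite('pics/'+f+'.png',s['image']); np.savez('pics/'+f+'.npz',K=s['intrinsics'],T=s['extrinsics']); return s['image']
def ray(f,u,v,z):
    d=np.load('pics/'+f+'.npz'); T=d['T']; r=T[:3,:3]@np.linalg.inv(d['K'])@[u,v,1]; o=T[:3,3]; return o+r*(z-o[2])/r[2]
def proj(f,p):
    d=np.load('pics/'+f+'.npz'); T=d['T']; c=T[:3,:3].T@(np.array(p)-T[:3,3]); q=d['K']@c; return q[:2]/q[2]
E
python3 - <<'E'
from h import *
a=snap('scene','s0');b=snap('side','d0')
for f in('s0','d0'):
    d=np.load('pics/'+f+'.npz');print(d['K'][0,0],d['T'].round(3).tolist())
print(get_state())
E
```

```text
pics
431.879411013288 [[-0.866, 0.435, -0.246, 0.824], [0.5, 0.743, -0.445, 0.487], [-0.011, -0.508, -0.861, 0.944], [0.0, 0.0, 0.0, 1.0]]
422.64071740530886 [[0.977, -0.128, 0.171, 0.369], [-0.212, -0.498, 0.841, -0.931], [-0.022, -0.858, -0.514, 0.669], [0.0, 0.0, 0.0, 1.0]]
{'time': 0.1, 'joint_pos': array([ 1.11471108e+00,  1.81484966e-01,  1.60788334e+00,  1.36481185e-06,
        1.35377011e+00, -2.06293924e-01]), 'joint_vel': array([ 0.00053373, -0.00190602, -0.00254929,  0.00117045,  0.00042252,
       -0.00039809]), 'joint_efforts': array([ 2.28586600e-04, -4.34826136e+01, -3.42695081e+01,  7.03769596e-02,
        3.41022166e-02, -6.83138887e-05]), 'eef_pos': array([0.14191866, 0.55674866, 0.24890188]), 'eef_rot': array([[-9.68963847e-01,  2.47201533e-01, -6.82006992e-04],
       [ 2.47202269e-01,  9.68962906e-01, -1.38717236e-03],
       [ 3.17928344e-04, -1.51271354e-03, -9.99998805e-01]]), 'force': array([0.08093665, 0.34002273, 0.13827707]), 'wrist_torque': array([ 0.0126753 , -0.0316463 ,  0.00320498]), 'finger_force': 0.0, 'gripper_width': 0.08854466855373101}
```

View pics/s0.png

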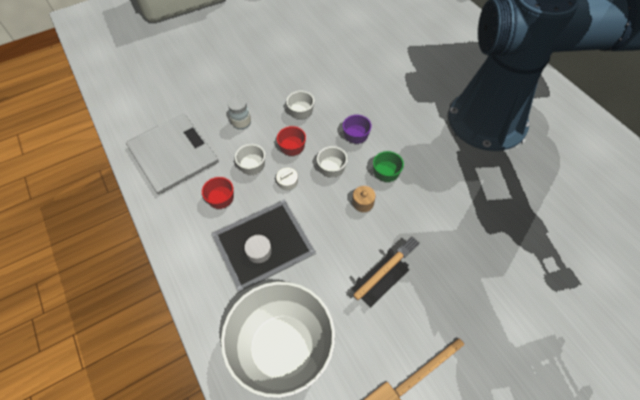

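View pics/d0.png

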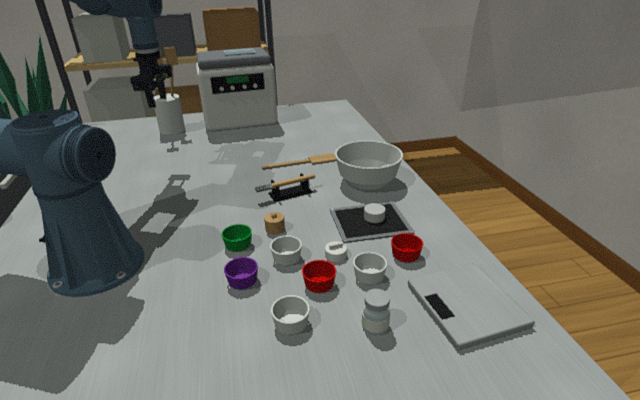

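The scene view shows three white pots near (300,104), (250,158) and (332,160). Red, green and purple look-alikes stand around them. The timer, with its bar grip, is at (287,177). The brush lies on its rest at (380,272), with the grey head towards (410,245). The side view has the same pots at (290,313), (370,268) and (286,249). Next I'll measure and make one confirming crop.

Run:
```python
from h import *
S={'s0':[(300,102),(250,156),(332,159)],'d0':[(290,308),(370,262),(286,244)]}
for f in S:
    im=cv2.imread('pics/%s.png'%f); hsv=cv2.cvtColor(im,cv2.COLOR_BGR2HSV)
    for c in S[f]:
        x,y=c; r=28
        # segment pot vs local background by difference to the counter colour
        p=im[y-r:y+r,x-r:x+r].astype(int)
        g=p.sum(2)/3; bg=np.median(np.r_[g[0],g[-1],g[:,0],g[:,-1]])
        print(f,c,'bg',bg,'max',g.max(),ray(f,x,y,.042).round(3))
        m=((g>bg+10)).astype(np.uint8)
        n,l,st,ce=cv2.connectedComponentsWithStats(m)
        i=1+np.argmax(st[1:,4]); print('  ',st[i][:4]+[x-r,y-r,0,0],st[i][4])
a=cv2.imread('pics/s0.png')[85:305,225:430]
b=cv2.imread('pics/d0.png')[165:340,210:410]
a=cv2.resize(a,None,fx=2.7,fy=2.7,interpolation=2);cv2.imwrite('pics/c1.png',a)
b=cv2.resize(b,None,fx=3.2,fy=3.2,interpolation=2);cv2.imwrite('pics/c2.png',b);print(a.shape,b.shape)
```

```text
s0 (300, 102) bg 178.33333333333334 max 231.33333333333334 [ 0.444 -0.295  0.042]
   [289 102  22  10] 146
s0 (250, 156) bg 178.0 max 231.66666666666666 [ 0.648 -0.195  0.042]
   [234 128  32  34] 258
s0 (332, 159) bg 179.66666666666666 max 232.0 [ 0.469 -0.079  0.042]
   [317 146  24  25] 286
d0 (290, 308) bg 154.33333333333334 max 210.66666666666666 [ 0.442 -0.301  0.042]
   [270 295  40  28] 319
d0 (370, 262) bg 123.5 max 208.0 [ 0.649 -0.199  0.042]
   [342 237  56  53] 1580
d0 (286, 244) bg 154.0 max 210.66666666666666 [ 0.469 -0.082  0.042]
   [280 250  17   5] 43
(594, 554, 3) (560, 640, 3)
```

View pics/c1.png

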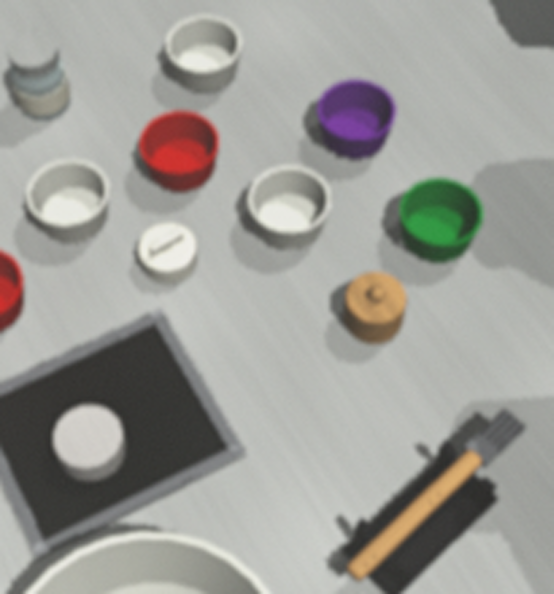

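View pics/c2.png

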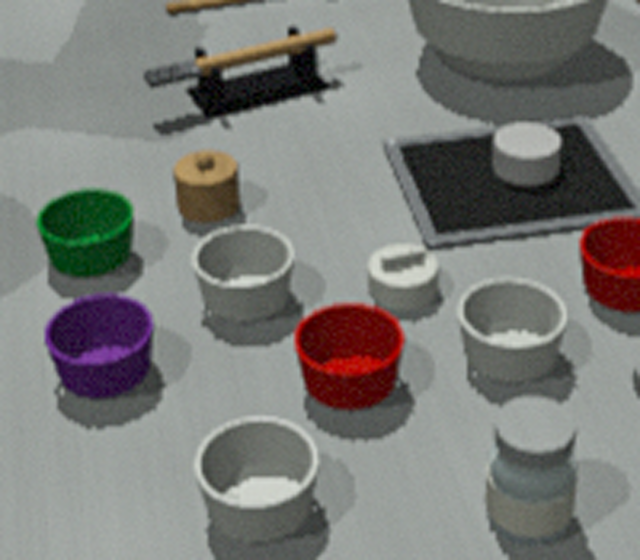

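The crop confirms it: the white pots have rims centred at crop (203,47), (67,195) and (289,202). They have no lid or bar, unlike the timer at (168,248), and are plain white, unlike the red, green and purple ones. The brush runs from handle end (358,567) to head tip (512,420).

Run:
```python
from h import *
A=lambda x,y,z:ray('s0',225+x/2.7,85+y/2.7,z).round(4)
B=lambda x,y,z:ray('d0',210+x/3.2,165+y/3.2,z).round(4)
for a,b in [((203,48),(257,462)),((67,195),(513,318)),((289,202),(244,262))]: print(A(*a,.042)[:2],B(*b,.042)[:2])
print('brush')
for a,b in [((360,567),(334,37)),((478,460),(200,65)),((512,420),(150,77))]: print(A(*a,.047)[:2],B(*b,.045)[:2])
print('salt',A(375,292,.054),'timer',A(168,248,.038),'jar',A(33,50,.08),'red',A(180,140,.042),'purple',A(356,110,.042),'green',A(440,210,.042),'frame corners',A(158,318,.006),A(240,450,.006))
# brush by colour mask in the scene image
im=cv2.imread('pics/s0.png');h=cv2.cvtColor(im,cv2.COLOR_BGR2HSV)
m=((h[...,0]>8)&(h[...,0]<25)&(h[...,1]>90)).astype(np.uint8);m[:,:340]=0;m[:225]=0;m[305:]=0;m[:,430:]=0
p=np.argwhere(m)[:,::-1];q=np.array([ray('s0',u,v,.050)[:2] for u,v in p]);c=q.mean(0);e=np.linalg.svd(q-c)[2][0];t=(q-c)@e
print('handle mid',c,'dir',e,'ext',t.min(),t.max(),len(p))
```

```text
[ 0.4452 -0.2925] [ 0.4424 -0.3048]
[ 0.6497 -0.192 ] [ 0.6466 -0.2072]
[ 0.4699 -0.0766] [ 0.468  -0.0936]
brush
[0.6074 0.2624] [0.6149 0.2514]
[0.4727 0.2343] [0.4763 0.2268]
[0.4263 0.2187] [0.4266 0.215 ]
salt [0.4594 0.0559 0.054 ] timer [ 0.5936 -0.0909  0.038 ] jar [ 0.609  -0.3439  0.08  ] red [ 0.5239 -0.1964  0.042 ] purple [ 0.3532 -0.1405  0.042 ] green [0.3511 0.0042 0.042 ] frame corners [ 0.6306 -0.046   0.006 ] [0.631  0.1099 0.006 ]
handle mid [0.54655136 0.24726904] dir [0.97259119 0.23252179] ext -0.07619469209920515 0.07191889525326223 526
```

Position estimates: pots at (0.444,-0.298), (0.648,-0.199) and (0.469,-0.084), with the brush origin at about (0.537,0.245) and its tip towards -x. I'll move over the pots with the fingers shut.

Emit:
jog_arm:
  motion:
    - [[0,0,0],[-8,-9,0],0]
    - [[0,0,0],[-8,-9,0],0]
    - [[0,0,0],[-8,-9,0],0]
    - [[0,0,0],[-8,-9,0],0]
    - [[0,0,0],[-8,-9,0],0]
    - [[0,0,0],[-8,-9,0],0]
    - [[0,0,0],[-8,-9,0],0]
    - [[0,0,0],[-8,-9,0],0]

```text
time: 0.77
eef_pos: [0.2952, 0.2592, 0.2495]
eef_rot: [[-0.969, 0.246, 0.0], [0.246, 0.969, 0.0], [-0.0, 0.0, -1.0]]
force: [1.7, 0.1, -0.0]
gripper_width: 0.0369
finger_force: 0.0
```

Emit:
jog_arm:
  motion:
    - [[0,0,0],[-8,-9,0],0]
    - [[0,0,0],[-8,-9,0],0]
    - [[0,0,0],[-8,-9,0],0]
    - [[0,0,0],[-8,-9,0],0]
    - [[0,0,0],[-8,-9,0],0]
    - [[0,0,0],[-8,-9,0],0]
    - [[0,0,0],[-8,-9,0],0]
    - [[0,0,0],[-8,-9,0],0]

```text
time: 1.43
eef_pos: [0.4484, -0.0373, 0.2496]
eef_rot: [[-0.969, 0.248, 0.0], [0.248, 0.969, 0.0], [0.0, 0.0, -1.0]]
force: [0.2, 1.2, 0.4]
gripper_width: 0.0006
finger_force: 0.0
```

Run:
```python
from h import *
s=get_state();print(s['time'],s['eef_pos'],s['eef_rot'].round(3).tolist(),s['joint_pos'])
im=snap('wrist','w1')
d=np.load('pics/w1.npz');print(d['T'].round(3).tolist())
for p in [(.444,-.298,.042),(.648,-.199,.042),(.469,-.084,.042),(.537,.245,.05)]: print(proj('w1',p))
```

```text
1.4333 [ 0.44838883 -0.03729854  0.24955984] [[-0.969, 0.248, 0.0], [0.248, 0.969, 0.0], [0.0, 0.0, -1.0]] [-3.47984975e-01 -1.09488323e-01  1.90696240e+00  1.35151512e-04
  1.34414769e+00 -1.66827586e+00]
[[0.248, 0.927, 0.282, 0.374], [0.969, -0.238, -0.072, -0.018], [0.0, 0.291, -0.957, 0.384], [0.0, 0.0, 0.0, 1.0]]
[122.44123586 220.04744446]
[248.48126848 332.07772493]
[290.41630077 198.24664957]
[570.16896079 187.6223246 ]
```

View pics/w1.png

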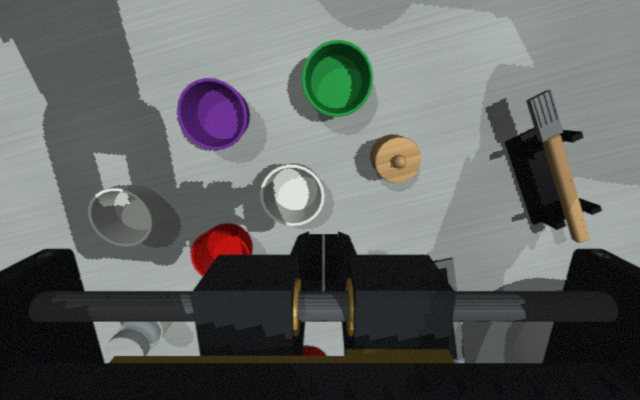

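The wrist view shows the pot rims centred at about (292,195) and (120,215), within a few pixels of my predictions. The brush head is at (540,93) and its handle end at (580,240).

Run:
```python
from h import *
for p in [(292,195),(120,215)]: print(ray('w1',*p,.042).round(4))
for p,z in [((540,93),.047),((554,137),.05),((580,240),.05)]: print(ray('w1',*p,z).round(4))
im=cv2.imread('pics/w1.png');h=cv2.cvtColor(im,cv2.COLOR_BGR2HSV)
m=((h[...,0]>8)&(h[...,0]<25)&(h[...,1]>90)).astype(np.uint8);m[:,:500]=0;m[250:]=0
p=np.argwhere(m)[:,::-1];q=np.array([ray('w1',u,v,.050)[:2] for u,v in p]);c=q.mean(0);e=np.linalg.svd(q-c)[2][0];t=(q-c)@e
print(c,e,t.min(),t.max())
```

```text
[ 0.4655 -0.0809  0.042 ]
[ 0.437 -0.298  0.042]
[0.4193 0.2162 0.047 ]
[0.4711 0.2277 0.05  ]
[0.6108 0.2565 0.05  ]
[0.53534592 0.23810366] [0.9636142  0.26729699] -0.082350236922719 0.08025241818676875
```

Emit:
jog_arm:
  motion:
    - [[0,0,0],[-2.31,-1.29,1],0]
    - [[0,0,0],[-2.31,-1.29,2],0]
    - [[0,0,0],[-2.31,-1.29,4],0]
    - [[0,0,0],[-2.31,-1.29,5],0]
    - [[0,0,0],[-2.31,-1.29,6],0]
    - [[0,0,0],[-2.31,-1.29,6.4],0]
    - [[0,0,0],[-2.31,-1.29,6.4],0]
    - [[0,0,0],[-2.31,-1.29,6.4],0]

```text
time: 2.15
eef_pos: [0.5046, -0.0891, 0.0568]
eef_rot: [[-0.969, 0.247, -0.003], [0.247, 0.969, 0.001], [0.004, 0.001, -1.0]]
force: [-0.7, -0.3, 0.6]
gripper_width: 0.0005
finger_force: 0.0
```

Emit:
jog_arm:
  motion:
    - [[0,0,0],[0,0,0.05],0]
    - [[0,0,0],[0,0,0.1],0]
    - [[0,0,0],[0,0,0.15],0]
    - [[0,0,0],[0,0,0.15],0]

```text
time: 2.48
eef_pos: [0.5065, -0.09, 0.0545]
eef_rot: [[-0.969, 0.247, 0.002], [0.247, 0.969, -0.001], [-0.002, -0.0, -1.0]]
force: [0.8, 0.0, -0.7]
gripper_width: 0.0002
finger_force: 0.0
```

Emit:
jog_arm:
  motion:
    - [[0,0,0],[0,0,0.03],0]
    - [[0,0,0],[0,0,0.06],0]
    - [[0,0,0],[0,0,0.06],0]
    - [[0,0,0],[0,0,0.06],0]

```text
time: 2.82
eef_pos: [0.507, -0.0903, 0.0524]
eef_rot: [[-0.969, 0.247, 0.003], [0.247, 0.969, -0.001], [-0.003, -0.0, -1.0]]
force: [3.0, -1.4, 3.4]
gripper_width: 0.0006
finger_force: 2.0
```

Emit:
jog_arm:
  motion:
    - [[0,0,0],[0,0,0.03],0]
    - [[0,0,0],[0,0,0.06],0]
    - [[0,0,0],[0,0,0.06],0]
    - [[0,0,0],[0,0,0.06],0]

```text
time: 3.15
eef_pos: [0.5081, -0.0907, 0.0511]
eef_rot: [[-0.969, 0.247, 0.005], [0.247, 0.969, -0.002], [-0.005, -0.001, -1.0]]
force: [5.2, 0.1, 6.7]
gripper_width: 0.0006
finger_force: 3.2
```

The tool is being pushed outward, so the contact is on the rim's outer edge and the reading is ambiguous. I'll lift and press again further inward.

Emit:
jog_arm:
  motion:
    - [[0,0,0],[0,0,-0.2],0]
    - [[0,0,0],[0,0,-0.4],0]
    - [[0,0,0],[0,0,-1],0]
    - [[0,0,0],[0,0,-3],0]
    - [[0,0,0],[0,0,-5],0]
    - [[0,0,0],[0,0,-6.5],0]
    - [[0,0,0],[0,0,-6.5],0]

```text
time: 3.73
eef_pos: [0.5044, -0.0892, 0.2463]
eef_rot: [[-0.969, 0.247, -0.002], [0.247, 0.969, 0.001], [0.002, 0.0, -1.0]]
force: [1.4, -0.9, 0.1]
gripper_width: 0.0003
finger_force: 0.0
```

Run:
```python
from h import *
s=get_state();print(s['time'],s['eef_pos'],s['force'])
# rim centres: fit ellipse to bright ring in side & scene with same method before/after
for n,f,old,boxes in [('side','d1','d0',[(286,249),(370,268),(290,313)]),('scene','s1','s0',[(332,160),(250,158),(300,104)])]:
    im=snap(n,f);o=cv2.imread('pics/%s.png'%old)
    for x,y in boxes:
        a=cv2.cvtColor(o[y-28:y+28,x-28:x+28],6).astype(np.float32);b=cv2.cvtColor(im[y-28:y+28,x-28:x+28],6).astype(np.float32)
        print(f,(x,y),cv2.phaseCorrelate(a,b,cv2.createHanningWindow((56,56),cv2.CV_32F)),np.abs(a-b).mean())
c=[cv2.imread('pics/s1.png')[85:215,220:380],cv2.imread('pics/d1.png')[225:345,240:400]]
c=[cv2.resize(k,(480,k.shape[0]*3),interpolation=2) for k in c];cv2.imwrite('pics/c3.png',c[0][:,:])
```

```text
3.7333 [ 0.50438739 -0.08922799  0.24632524] [ 1.37569552 -0.92473654  0.07714365]
d1 (286, 249) ((-0.5917341636554916, 0.053932476769634974), 0.9718432384067112) 9.993623
d1 (370, 268) ((-0.007209619572524417, 0.015229308944316955), 0.9524724249045055) 8.852678
d1 (290, 313) ((-0.6538575381649707, 0.5147381431824698), 0.6939002678129408) 25.179848
s1 (332, 160) ((0.35145453394678583, -0.07723602431965304), 0.9487871440251668) 8.38361
s1 (250, 158) ((-0.043807308640115394, 0.12838950115992986), 0.8331364719072978) 10.157207
s1 (300, 104) ((-0.012417822104481502, -0.38402183194599715), 0.23255396604537965) 71.67442
```

Emit:
jog_arm:
  motion:
    - [[0,0,0],[0.33,0,1.3],0]
    - [[0,0,0],[0.33,0,2.6],0]
    - [[0,0,0],[0.33,0,3.9],0]
    - [[0,0,0],[0.33,0,5.2],0]
    - [[0,0,0],[0.33,0,6.0],0]
    - [[0,0,0],[0.33,0,6.25],0]
    - [[0,0,0],[0.33,0,6.25],0]
    - [[0,0,0],[0.33,0,6.25],0]

```text
time: 4.5
eef_pos: [0.4961, -0.0873, 0.0575]
eef_rot: [[-0.969, 0.247, -0.001], [0.247, 0.969, 0.0], [0.001, 0.0, -1.0]]
force: [0.7, -0.5, 0.3]
gripper_width: 0.0004
finger_force: 0.0
```

Emit:
jog_arm:
  motion:
    - [[0,0,0],[0,0,0.05],0]
    - [[0,0,0],[0,0,0.1],0]
    - [[0,0,0],[0,0,0.12],0]
    - [[0,0,0],[0,0,0.12],0]
    - [[0,0,0],[0,0,0.12],0]

```text
time: 4.92
eef_pos: [0.4965, -0.0874, 0.0541]
eef_rot: [[-0.969, 0.247, 0.001], [0.247, 0.969, -0.0], [-0.001, -0.0, -1.0]]
force: [0.3, -0.2, -0.5]
gripper_width: -0.0
finger_force: 0.0
```

Emit:
jog_arm:
  motion:
    - [[0,0,0],[0,0,0.03],0]
    - [[0,0,0],[0,0,0.06],0]
    - [[0,0,0],[0,0,0.06],0]
    - [[0,0,0],[0,0,0.06],0]

```text
time: 5.25
eef_pos: [0.4971, -0.0877, 0.0523]
eef_rot: [[-0.969, 0.247, 0.002], [0.247, 0.969, -0.001], [-0.002, -0.0, -1.0]]
force: [2.3, 0.1, 4.2]
gripper_width: 0.0007
finger_force: 1.6
```

Emit:
jog_arm:
  motion:
    - [[0,0,0],[0,0,0.04],0]
    - [[0,0,0],[0,0,0.04],0]
    - [[0,0,0],[0,0,0.04],0]
    - [[0,0,0],[0,0,0.04],0]

```text
time: 5.58
eef_pos: [0.4978, -0.088, 0.0515]
eef_rot: [[-0.969, 0.247, 0.003], [0.247, 0.969, -0.001], [-0.004, -0.0, -1.0]]
force: [4.6, -0.6, 5.6]
gripper_width: 0.0003
finger_force: 2.7
```

Emit:
jog_arm:
  motion:
    - [[0,0,0],[0,0,-0.1],0]
    - [[0,0,0],[0,0,-0.3],0]
    - [[0,0,0],[0,0,-0.8],0]
    - [[0,0,0],[0,0,-1.5],0]
    - [[0,0,0],[0,0,-2],0]
    - [[0,0,0],[0,0,-2],0]

```text
time: 6.08
eef_pos: [0.497, -0.0877, 0.113]
eef_rot: [[-0.969, 0.247, 0.003], [0.247, 0.969, -0.001], [-0.003, -0.001, -1.0]]
force: [0.9, 0.7, 0.2]
gripper_width: 0.0004
finger_force: 0.0
```

Emit:
jog_arm:
  motion:
    - [[0,0,0],[-6.86,-2.34,0],0]
    - [[0,0,0],[-6.86,-2.34,0],0]
    - [[0,0,0],[-6.86,-2.34,0],0]
    - [[0,0,0],[-6.86,-2.34,0],0]
    - [[0,0,0],[-6.86,-2.34,0],0]
    - [[0,0,0],[-6.86,-2.34,0],0]
    - [[0,0,0],[-6.86,-2.34,0.8],0]
    - [[0,0,0],[-6.86,-2.34,1.6],0]

```text
time: 6.75
eef_pos: [0.6789, -0.2072, 0.0615]
eef_rot: [[-0.969, 0.248, 0.001], [0.248, 0.969, -0.001], [-0.001, -0.0, -1.0]]
force: [-0.3, -0.3, 0.0]
gripper_width: 0.0004
finger_force: 0.0
```

Emit:
jog_arm:
  motion:
    - [[0,0,0],[0,0,0.1],0]
    - [[0,0,0],[0,0,0.2],0]
    - [[0,0,0],[0,0,0.3],0]
    - [[0,0,0],[0,0,0.3],0]
    - [[0,0,0],[0,0,0.3],0]

```text
time: 7.17
eef_pos: [0.6784, -0.2061, 0.0545]
eef_rot: [[-0.969, 0.247, 0.001], [0.247, 0.969, -0.0], [-0.001, -0.0, -1.0]]
force: [0.6, -0.2, -0.1]
gripper_width: 0.0003
finger_force: 0.0
```

Emit:
jog_arm:
  motion:
    - [[0,0,0],[0,0,0.04],0]
    - [[0,0,0],[0,0,0.08],0]
    - [[0,0,0],[0,0,0.08],0]
    - [[0,0,0],[0,0,0.08],0]

```text
time: 7.5
eef_pos: [0.6794, -0.2066, 0.0532]
eef_rot: [[-0.969, 0.247, 0.003], [0.247, 0.969, -0.001], [-0.003, -0.001, -1.0]]
force: [0.3, 1.2, 5.1]
gripper_width: 0.0003
finger_force: 2.5
```

Emit:
jog_arm:
  motion:
    - [[0,0,0],[0,0,0.04],0]
    - [[0,0,0],[0,0,0.06],0]
    - [[0,0,0],[0,0,0.06],0]
    - [[0,0,0],[0,0,0.06],0]

```text
time: 7.83
eef_pos: [0.6806, -0.207, 0.0527]
eef_rot: [[-0.969, 0.247, 0.006], [0.247, 0.969, -0.002], [-0.006, -0.001, -1.0]]
force: [2.0, 0.9, 8.5]
gripper_width: 0.0002
finger_force: 4.3
```

Pot 2 (0.648,-0.199) is stiff, with little sideways force: 8.5 N at 0.5 mm. On pot 3 the rim sank and pushed the fingers outward, which is what a rocker jammed by friction would do. I'll check pot 1.

Emit:
jog_arm:
  motion:
    - [[0,0,0],[0,0,-0.1],0]
    - [[0,0,0],[0,0,-0.3],0]
    - [[0,0,0],[0,0,-1.2],0]
    - [[0,0,0],[0,0,-2.3],0]
    - [[0,0,0],[1,-0.8,-3],0]
    - [[0,0,0],[2,-1.6,-3],0]
    - [[0,0,0],[3,-2.4,-3],0]
    - [[0,0,0],[4,-3.2,-3],0]

```text
time: 8.5
eef_pos: [0.5367, -0.2698, 0.1402]
eef_rot: [[-0.969, 0.246, 0.001], [0.246, 0.969, -0.001], [-0.001, -0.001, -1.0]]
force: [0.1, 0.0, 0.1]
gripper_width: 0.0002
finger_force: 0.0
```

Emit:
jog_arm:
  motion:
    - [[0,0,0],[1,-0.9,0],0]
    - [[0,0,0],[1.85,-1.7,0],0]
    - [[0,0,0],[1.85,-1.7,0.9],0]
    - [[0,0,0],[1.85,-1.7,1.8],0]
    - [[0,0,0],[1.85,-1.7,2.6],0]
    - [[0,0,0],[1.85,-1.7,2.85],0]
    - [[0,0,0],[1.85,-1.7,2.85],0]
    - [[0,0,0],[1.85,-1.7,2.85],0]

```text
time: 9.17
eef_pos: [0.4719, -0.3053, 0.0543]
eef_rot: [[-0.969, 0.247, -0.0], [0.247, 0.969, 0.0], [0.0, 0.0, -1.0]]
force: [-0.2, 0.6, 1.0]
gripper_width: 0.0006
finger_force: 0.0
```

Next I'll go down with a matching outward drift (tool -x), so that friction cannot jam a rocker.

Emit:
jog_arm:
  motion:
    - [[0,0,0],[0,0,0.04],0]
    - [[0,0,0],[0,0,0.08],0]
    - [[0,0,0],[0,0,0.08],0]
    - [[0,0,0],[0,0,0.08],0]

```text
time: 9.5
eef_pos: [0.4728, -0.3059, 0.0526]
eef_rot: [[-0.969, 0.247, 0.002], [0.247, 0.969, -0.002], [-0.002, -0.001, -1.0]]
force: [2.4, -0.6, 2.8]
gripper_width: 0.0006
finger_force: 1.2
```

Emit:
jog_arm:
  motion:
    - [[0,0,0],[-0.02,0,0.03],0]
    - [[0,0,0],[-0.04,0,0.05],0]
    - [[0,0,0],[-0.05,0,0.06],0]
    - [[0,0,0],[-0.05,0,0.06],0]

```text
time: 9.83
eef_pos: [0.4741, -0.3062, 0.0503]
eef_rot: [[-0.969, 0.247, 0.002], [0.247, 0.969, -0.001], [-0.002, -0.001, -1.0]]
force: [2.7, -0.6, 2.1]
gripper_width: 0.0004
finger_force: 1.3
```

With drift, pot 1 sinks 2.3 mm with no rise in force, so it rocks and pot 2 is the steady one. I'll lift off and go to the brush.

Emit:
jog_arm:
  motion:
    - [[0,0,0],[0.03,0,-0.1],0]
    - [[0,0,0],[0.03,0,-0.4],0]
    - [[0,0,0],[0.03,0,-1.5],0]
    - [[0,0,0],[0.03,0,-2.8],0]
    - [[0,0,0],[0.1,1.2,-4],88]
    - [[0,0,-1],[0.1,2.4,-5],88]
    - [[0,0,-2],[0.1,3.6,-5.5],88]
    - [[0,0,-3],[0.1,4.8,-5.5],88]

```text
time: 10.5
eef_pos: [0.5055, -0.17, 0.2182]
eef_rot: [[-0.998, -0.067, 0.004], [-0.067, 0.998, -0.003], [-0.003, -0.003, -1.0]]
force: [2.0, -0.9, -0.4]
gripper_width: 0.0246
finger_force: 0.0
```

Run:
```python
from h import *
from scipy.spatial.transform import Rotation as R
s=get_state();p=s['eef_pos'];Rm=s['eef_rot'];print(s['time'],p,s['joint_pos'])
t=np.array([.61,.262,.21]);b=np.array([-.970,-.243,0]);z=np.array([0,0,-1.]);b/=np.linalg.norm(b)
Rt=np.c_[b,np.cross(z,b),z]
print('shift',Rm.T@(t-p)/.03,'turn',R.from_matrix(Rm.T@Rt).as_rotvec(degrees=True)/6)
print('bowl',ray('s0',278,300,.1),ray('s0',225,335,.1),ray('s0',332,325,.1))
im=snap('side','d2');o=cv2.imread('pics/d0.png')
for x,y in [(286,249),(370,268),(290,313)]:
    a=cv2.cvtColor(o[y-28:y+28,x-28:x+28],6).astype(np.float32);c=cv2.cvtColor(im[y-28:y+28,x-28:x+28],6).astype(np.float32)
    print(cv2.phaseCorrelate(a,c,cv2.createHanningWindow((56,56),cv2.CV_32F)))
```

```text
10.5 [ 0.50549631 -0.17001861  0.21821887] [-5.46757364e-01  1.15880795e-01  1.74687865e+00 -7.47389342e-04
  1.27412012e+00 -2.18474235e+00]
shift [-4.44460314 14.13414411  0.24260896] turn [-0.03435584  0.02995677 -1.70032806]
bowl [0.7651426  0.20328482 0.1       ] [0.88545746 0.2134796  0.1       ] [0.69709585 0.30075525 0.1       ]
((-0.3940041938837169, 0.16822166786453963), 0.9782717047797309)
((0.08025506494144352, 0.09497357290701203), 0.8543058268229167)
((-2.1259497419499453, -0.35061794559532444), 0.7158128219180637)
```

Emit:
jog_arm:
  motion:
    - [[0,0,0],[-0.4,1.3,0],88]
    - [[0,0,-0.3],[-0.8,2.6,0],88]
    - [[0,0,-0.6],[-1.2,3.9,0],88]
    - [[0,0,-0.9],[-1.6,5.2,0],88]
    - [[0,0,-1.2],[-2,6.5,0],88]
    - [[0,0,-1.5],[-2.4,7.8,0],88]
    - [[0,0,-1.7],[-2.8,9.1,0],88]
    - [[0,0,-1.7],[-3.2,10.4,0],88]

```text
time: 11.22
eef_pos: [0.5795, 0.1493, 0.2136]
eef_rot: [[-0.971, -0.241, -0.002], [-0.241, 0.971, -0.001], [0.003, -0.0, -1.0]]
force: [0.9, 0.3, 0.1]
gripper_width: 0.0825
finger_force: 0.0
```

```bash
cat >> h.py <<'E'
from scipy.spatial.transform import Rotation as R
def goto(t,b,phi=0):
    """tool shift/turn to put TCP at t with tool x along horizontal dir b pitched down phi deg"""
    s=get_state();p=s['eef_pos'];Rm=s['eef_rot'];b=np.r_[b,0]/np.linalg.norm(b);f=np.radians(phi);k=np.array([0,0,-1.])
    x=b*np.cos(f)+k*np.sin(f);z=-b*np.sin(f)+k*np.cos(f);Rt=np.c_[x,np.cross(z,x),z]
    print(s['time'],p.round(4),'j',s['joint_pos'].round(2),'shift',(Rm.T@(np.array(t)-p)/.03).round(2),'turn',(R.from_matrix(Rm.T@Rt).as_rotvec(degrees=True)/6).round(2))
def diff(n,f,old,boxes):
    im=snap(n,f);o=cv2.imread('pics/%s.png'%old)
    for x,y in boxes:
        a=cv2.cvtColor(o[y-28:y+28,x-28:x+28],6).astype(np.float32);c=cv2.cvtColor(im[y-28:y+28,x-28:x+28],6).astype(np.float32)
        print(f,(x,y),cv2.phaseCorrelate(a,c,cv2.createHanningWindow((56,56),cv2.CV_32F)))
def wood(f,z=.05,box=(0,400,0,640)):
    im=cv2.imread('pics/%s.png'%f);h=cv2.cvtColor(im,cv2.COLOR_BGR2HSV)
    m=((h[...,0]>8)&(h[...,0]<25)&(h[...,1]>90)).astype(np.uint8);w=np.zeros_like(m);r=box;w[r[0]:r[1],r[2]:r[3]]=1;m*=w
    n,l,st,_=cv2.connectedComponentsWithStats(m);i=1+np.argmax(st[1:,4]);p=np.argwhere(l==i)[:,::-1]
    q=np.array([ray(f,u,v,z)[:2] for u,v in p]);c=q.mean(0);e=np.linalg.svd(q-c)[2][0];t=(q-c)@e
    print(f,st[i],'mid',c+e*(t.min()+t.max())/2,'dir',e,'len',np.ptp(t))
E
python3 - <<'E'
from h import *
goto((.61,.262,.21),(-.970,-.243))
diff('side','d3','d0',[(286,249),(370,268),(290,313)])
diff('scene','s3','s0',[(332,160),(250,158),(300,104)])
E
```

```text
11.2167 [0.5795 0.1493 0.2136] j [ 0.05  0.27  1.58 -0.    1.3  -1.76] shift [-1.89  3.4   0.12] turn [-0.   -0.02 -0.02]
d3 (286, 249) ((-0.7373043943557214, -0.5686460106972788), 0.4983988857269287)
d3 (370, 268) ((0.08440062513813729, 0.1661256232062911), 0.6907110532124837)
d3 (290, 313) ((-1.5522148386263517, 0.531710482152917), 0.8293638642628988)
s3 (332, 160) ((-10.639527670267412, -1.2438628184669405), 0.03140360620286729)
s3 (250, 158) ((0.2995353195280579, 0.23755810250425924), 0.5284442684385512)
s3 (300, 104) ((1.1199670253524623, -0.31265518971250117), 0.5412114204300774)
```

Emit:
jog_arm:
  motion:
    - [[0,0,0],[-0.6,1.2,0],88]
    - [[0,0,0],[-1.2,2.4,0],88]
    - [[0,0,0],[-1.8,3.4,0],88]
    - [[0,0,0],[-1.8,3.4,0],88]
    - [[0,0,0],[-1.8,3.4,0],88]

```text
time: 11.73
eef_pos: [0.6076, 0.2602, 0.213]
eef_rot: [[-0.97, -0.242, -0.003], [-0.242, 0.97, -0.001], [0.003, -0.001, -1.0]]
force: [0.5, -0.6, -0.6]
gripper_width: 0.0879
finger_force: 0.0
```

Run:
```python
from h import *
snap('wrist','w2');goto((.5355,.243,.035),(-.970,-.243))
wood('w2')
print(proj('w2',(.5355,.243,.05)))
```

```text
11.7833 [0.6076 0.259  0.2131] j [ 0.22  0.4   1.41 -0.    1.34 -1.59] shift [2.45 0.07 5.94] turn [-0.01 -0.03 -0.02]
w2 [ 442   88   83  191 3595] mid [0.57478596 0.43012685] dir [0.99300924 0.11803666] len 0.20860284280729813
[323.1677933  109.66491624]
```

View pics/w2.png

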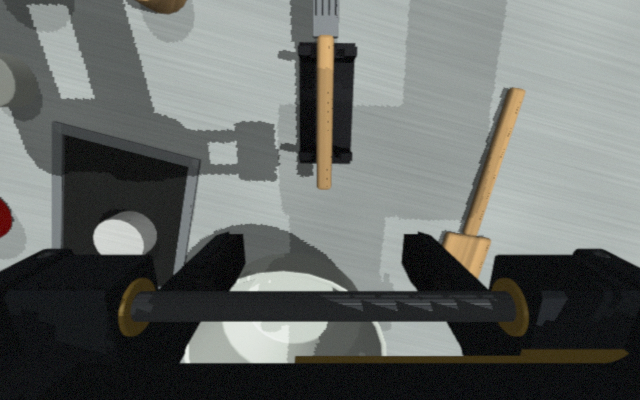

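The wrist view shows the brush handle from (326,37) to (324,188), well aligned between the fingers. The rest's foot plate spans rows 43 to 162.

Run:
```python
from h import *
wood('w2',.05,(20,200,300,350))
a=ray('w2',328,48,.042);b=ray('w2',327,157,.042);print('rest mid',(a+b)/2,(a-b)/np.linalg.norm(a-b),np.linalg.norm(a-b))
```

```text
w2 [ 315   35   21  154 2479] mid [0.54209352 0.2457813 ] dir [0.97280063 0.231644  ] len 0.14587844141617456
rest mid [0.53041895 0.24620497 0.042     ] [-0.9716272 -0.2365176  0.       ] 0.10455827098165438
```

Emit:
jog_arm:
  motion:
    - [[0,0,0],[1.2,0.09,0.3],88]
    - [[0,0,0],[2.4,0.09,0.9],88]
    - [[0,0,0],[2.5,0.09,2],88]
    - [[0,0,0],[2.5,0.09,3.2],88]
    - [[0,0,0],[2.5,0.09,4.4],88]
    - [[0,0,0],[2.5,0.09,5.4],88]
    - [[0,0,0],[2.5,0.09,5.94],88]
    - [[0,0,0],[2.5,0.09,5.94],88]

```text
time: 12.45
eef_pos: [0.5312, 0.2413, 0.0316]
eef_rot: [[-0.971, -0.238, -0.009], [-0.238, 0.971, -0.003], [0.009, -0.0, -1.0]]
force: [-0.5, -1.6, -0.2]
gripper_width: 0.0882
finger_force: 0.0
```

Emit:
jog_arm:
  motion:
    - [[0,0,0],[0,0,0],30]
    - [[0,0,0],[0,0,0],30]
    - [[0,0,0],[0,0,0],22]
    - [[0,0,0],[0,0,0],19]
    - [[0,0,0],[0,0,0],17]
    - [[0,0,0],[0,0,0],10]
    - [[0,0,0],[0,0,0],5]
    - [[0,0,0],[0,0,0],5]

```text
time: 13.12
eef_pos: [0.5351, 0.2444, 0.0361]
eef_rot: [[-0.971, -0.24, 0.0], [-0.24, 0.971, 0.0], [-0.0, -0.0, -1.0]]
force: [0.0, -0.1, -0.3]
gripper_width: 0.0367
finger_force: 0.0
```

Run:
```python
from h import *
s=get_state();print(s['eef_pos'],s['eef_rot'].round(3),s['gripper_width'],s['finger_force'],s['force'])
```

```text
[0.53506435 0.24443515 0.03613148] [[-0.971 -0.24   0.   ]
 [-0.24   0.971  0.   ]
 [-0.    -0.    -1.   ]] 0.036722414669515896 0.0 [ 0.02176072 -0.14058775 -0.30746879]
```

Emit:
jog_arm:
  motion:
    - [[0,0,0],[0,0,0],5]
    - [[0,0,0],[0,0,0],5]
    - [[0,0,0],[0,0,0],5]
    - [[0,0,0],[0,0,0],5]
    - [[0,0,0],[0,0,0],5]
    - [[0,0,0],[0,0,0],5]

```text
time: 13.62
eef_pos: [0.5349, 0.2443, 0.0358]
eef_rot: [[-0.971, -0.24, -0.0], [-0.24, 0.971, -0.0], [0.0, 0.0, -1.0]]
force: [0.4, 0.4, -1.0]
gripper_width: 0.0152
finger_force: 30.0
```

Gripped. I'll lift and then plan a pitched hover over the steady pot.

Emit:
jog_arm:
  motion:
    - [[0,0,0],[0,0,-0.4],5]
    - [[0,0,0],[0,0,-0.9],5]
    - [[0,0,0],[0,0,-1.7],5]
    - [[0,0,0],[0,0,-2.7],5]
    - [[0,0,0],[0,0,-3.8],5]
    - [[0,0,0],[0,0,-5],5]
    - [[0,0,0],[0,0,-5.5],5]
    - [[0,0,0],[0,0,-5.5],5]

```text
time: 14.28
eef_pos: [0.5378, 0.2451, 0.2071]
eef_rot: [[-0.971, -0.24, 0.009], [-0.24, 0.971, 0.002], [-0.01, -0.0, -1.0]]
force: [1.2, 0.6, 0.2]
gripper_width: 0.0155
finger_force: 30.0
```

```bash
cat >> h.py <<'E'
def tipgoto(T,b,phi):
    b=np.array(b)/np.linalg.norm(b);f=np.radians(phi)
    x=np.r_[b*np.cos(f),-np.sin(f)];z=np.r_[-b*np.sin(f),-np.cos(f)]
    t=np.array(T)-.115*x+.008*z;print('TCP',t.round(4));goto(t,b,phi)
def tip():
    s=get_state();M=s['eef_rot'];return s['eef_pos']-.008*M[:,2]+.115*M[:,0]
E
python3 - <<'E'
from h import *
tipgoto((.6305,-.2033,.12),(-.971,-.24),45);print(get_state()['gripper_width'])
tipgoto((.6305,-.2033,.12),(-.971,-.24),0)
E
```

```text
TCP [ 0.7149 -0.1824  0.1957]
14.2833 [0.5378 0.2451 0.2071] j [ 0.23  0.25  1.61 -0.    1.27 -1.59] shift [ -2.31 -15.25   0.41] turn [-0.   -7.41  0.  ]
0.015509098042646767
TCP [ 0.7421 -0.1757  0.112 ]
14.2833 [0.5378 0.2451 0.2071] j [ 0.23  0.25  1.61 -0.    1.27 -1.59] shift [ -3.21 -15.25   3.2 ] turn [-0.    0.09  0.  ]
```

Emit:
jog_arm:
  motion:
    - [[0,0,0],[-0.15,-1,0.05],5]
    - [[0,0,0],[-0.3,-2.2,0.1],5]
    - [[0,0,0],[-0.5,-3.4,0.1],5]
    - [[0,0,0],[-0.7,-4.6,0.1],5]
    - [[0,0,0],[-0.9,-5.8,0.1],5]
    - [[0,0,0],[-1.05,-7,0.1],5]
    - [[0,0,0],[-1.2,-8.2,0.1],5]
    - [[0,0,0],[-1.4,-9.4,0.1],5]

```text
time: 14.95
eef_pos: [0.6428, -0.0209, 0.1965]
eef_rot: [[-0.971, -0.24, -0.002], [-0.24, 0.971, 0.001], [0.002, 0.001, -1.0]]
force: [0.4, 0.7, -0.8]
gripper_width: 0.0155
finger_force: 30.0
```

Emit:
jog_arm:
  motion:
    - [[0,-0.9,0],[-0.15,-0.9,0],5]
    - [[0,-1.8,0],[-0.3,-1.8,0],5]
    - [[0,-2.7,0],[-0.4,-2.7,0],5]
    - [[0,-3.6,0],[-0.55,-3.6,0],5]
    - [[0,-4.5,0],[-0.7,-4.5,0],5]
    - [[0,-5.4,0],[-0.8,-5.3,0],5]
    - [[0,-6.3,0],[-0.91,-5.85,0],5]
    - [[0,-7,0],[-0.91,-5.85,0],5]

```text
time: 15.62
eef_pos: [0.7118, -0.1873, 0.197]
eef_rot: [[-0.72, -0.235, 0.653], [-0.175, 0.972, 0.157], [-0.672, -0.001, -0.741]]
force: [-0.1, 0.1, -0.7]
gripper_width: 0.0153
finger_force: 30.0
```

Run:
```python
from h import *
tipgoto((.6305,-.2033,.12),(-.971,-.24),45);print(get_state()['gripper_width'],tip())
snap('wrist','w3');print(proj('w3',(.648,-.199,.042)),proj('w3',tip()))
```

```text
TCP [ 0.7149 -0.1824  0.1957]
15.6167 [ 0.7118 -0.1873  0.197 ] j [-0.64  0.31  1.73  0.84  0.76 -2.97] shift [-0.07  0.13  0.13] turn [-0.05 -0.47 -0.03]
0.015278909212046549 [ 0.62377084 -0.20863931  0.12565755]
[328.20672837 -24.19743261] [329.00277931  -8.09167871]
```

View pics/w3.png

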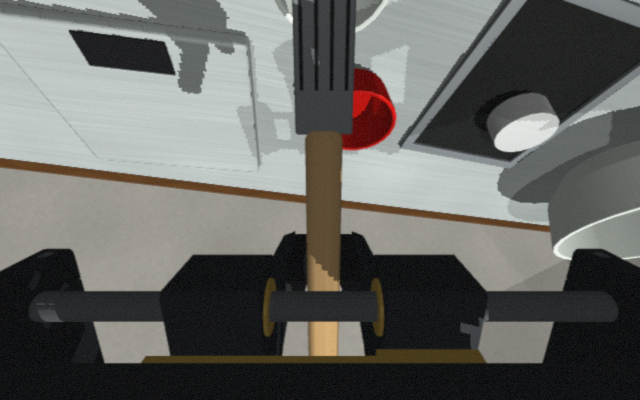

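The wrist view shows the brush head over pot 2's rim, at about (285–385, 0–30). Joint 6 is close to its limit, so I'll turn the brush to point towards the base before dipping.

Run:
```python
from h import *
tipgoto((.6306,-.1943,.11),(-.966,.259),45)
```

```text
TCP [ 0.7146 -0.2168  0.1857]
15.6667 [ 0.7097 -0.185   0.194 ] j [-0.64  0.31  1.74  0.84  0.76 -2.98] shift [ 0.25 -1.07  0.14] turn [ 3.32 -0.47  3.44]
```

Emit:
jog_arm:
  motion:
    - [[0.5,-0.07,0.5],[0.04,-0.18,0],5]
    - [[1,-0.14,1],[0.07,-0.35,0],5]
    - [[1.5,-0.21,1.55],[0.1,-0.5,0],5]
    - [[2,-0.28,2.1],[0.13,-0.65,0],5]
    - [[2.5,-0.35,2.6],[0.17,-0.8,0],5]
    - [[3,-0.42,3.1],[0.2,-0.95,0],5]
    - [[3.32,-0.47,3.44],[0.25,-1.07,0.1],5]
    - [[3.32,-0.47,3.44],[0.25,-1.07,0.1],5]

```text
time: 16.33
eef_pos: [0.7159, -0.213, 0.1889]
eef_rot: [[-0.687, 0.255, 0.68], [0.178, 0.967, -0.182], [-0.704, -0.004, -0.71]]
force: [0.1, 0.0, -1.0]
gripper_width: 0.0152
finger_force: 30.0
```

Run:
```python
from h import *
tipgoto((.6306,-.1943,.11),(-.966,.259),45);print(tip())
for n,f in (('side','d4'),('scene','s4')):
    snap(n,f);print(f,proj(f,tip()),proj(f,(.648,-.199,.042)))
a=cv2.imread('pics/d4.png')[195:305,300:440];b=cv2.imread('pics/s4.png')[100:210,180:320]
cv2.imwrite('pics/c4.png',np.vstack([cv2.resize(k,(372,292),interpolation=2) for k in(a,b)]))
```

```text
TCP [ 0.7146 -0.2168  0.1857]
16.3333 [ 0.7159 -0.213   0.1889] j [-0.52  0.28  1.82  0.59  0.33 -2.33] shift [ 0.08 -0.13  0.07] turn [ 0.   -0.04  0.06]
[ 0.63142696 -0.19111451  0.11357507]
d4 [363.11852227 236.08982229] [369.73306847 262.11258771]
s4 [252.09390469 136.543926  ] [249.24254642 155.08228081]
```

View pics/c4.png

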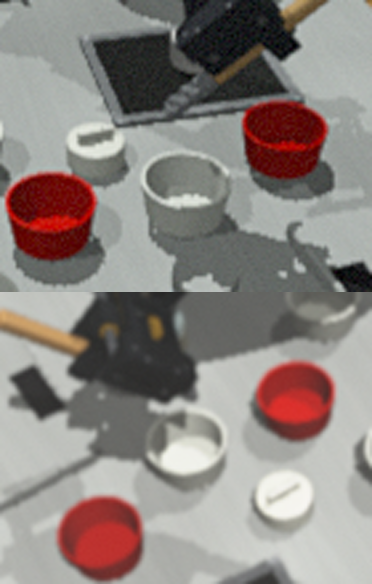

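The side view puts the tip at about (363,236) and the pot rim centre at (370,262), and the scene view has the rim at (250,156). All agree with the model to within about 2 mm. Now I'll dip.

Run:
```python
from h import *
tipgoto((.6306,-.1943,.018),(-.966,.259),45)
print('down 1mm in tool units',get_state()['eef_rot'].T@[0,0,-.001]/.03)
```

```text
TCP [ 0.7146 -0.2168  0.0937]
16.4333 [ 0.7161 -0.2137  0.1897] j [-0.52  0.28  1.82  0.59  0.34 -2.33] shift [ 2.27 -0.1   2.25] turn [ 0.02 -0.03  0.08]
down 1mm in tool units [0.02349111 0.00014861 0.02364861]
```

Emit:
jog_arm:
  motion:
    - [[0,0,0.08],[0.2,-0.1,0.2],5]
    - [[0,0,0.08],[0.5,-0.1,0.5],5]
    - [[0,0,0.08],[0.9,-0.1,0.9],5]
    - [[0,0,0.08],[1.3,-0.1,1.3],5]
    - [[0,0,0.08],[1.7,-0.1,1.7],5]
    - [[0,0,0.08],[2.05,-0.1,2.05],5]
    - [[0,0,0.08],[2.2,-0.1,2.2],5]
    - [[0,0,0.08],[2.2,-0.1,2.2],5]

```text
time: 17.1
eef_pos: [0.7143, -0.2179, 0.0947]
eef_rot: [[-0.685, 0.26, 0.68], [0.187, 0.966, -0.181], [-0.704, 0.003, -0.71]]
force: [-0.4, 0.0, -1.0]
gripper_width: 0.0157
finger_force: 30.0
```

Emit:
jog_arm:
  motion:
    - [[0,0,0],[0,0,0],5]
    - [[0,0,0],[0,0,0],5]
    - [[0,0,0],[0,0,0],5]

```text
time: 17.35
eef_pos: [0.716, -0.2189, 0.0987]
eef_rot: [[-0.682, 0.261, 0.683], [0.185, 0.965, -0.184], [-0.708, 0.001, -0.707]]
force: [0.1, -0.2, -1.5]
gripper_width: 0.0153
finger_force: 30.0
```

Run:
```python
from h import *
tipgoto((.6306,-.1943,.0098),(-.966,.259),45);print(tip(),get_state()['force'],get_state()['wrist_torque'])
```

```text
TCP [ 0.7146 -0.2168  0.0855]
17.35 [ 0.716  -0.2189  0.0987] j [-0.53  0.44  1.84  1.1   0.21 -2.85] shift [0.36 0.05 0.27] turn [-0.01  0.01 -0.02]
[ 0.63209373 -0.19615351  0.02294808] [ 0.14399064 -0.23012544 -1.46817198] [0.14352794 0.40461155 0.02633738]
```

Emit:
jog_arm:
  motion:
    - [[0,0,0],[0.07,0.02,0.05],5]
    - [[0,0,0],[0.14,0.04,0.1],5]
    - [[0,0,0],[0.21,0.05,0.15],5]
    - [[0,0,0],[0.27,0.05,0.2],5]
    - [[0,0,0],[0.29,0.05,0.22],5]
    - [[0,0,0],[0.29,0.05,0.22],5]
    - [[0,0,0],[0.29,0.05,0.22],5]

```text
time: 17.93
eef_pos: [0.7143, -0.2165, 0.0864]
eef_rot: [[-0.683, 0.261, 0.682], [0.186, 0.965, -0.183], [-0.706, 0.001, -0.708]]
force: [0.7, 1.1, -0.1]
gripper_width: 0.0155
finger_force: 30.0
```

Run:
```python
from h import *
tipgoto((.6306,-.1943,.0098),(-.966,.259),45);print(tip(),get_state()['force'])
```

```text
TCP [ 0.7146 -0.2168  0.0855]
17.9333 [ 0.7143 -0.2165  0.0864] j [-0.53  0.46  1.84  1.2   0.2  -2.95] shift [ 0.01 -0.01  0.03] turn [-0.   -0.01 -0.02]
[ 0.63029343 -0.19372209  0.01083195] [ 0.70412267  1.11675215 -0.08996552]
```

Emit:
jog_arm:
  motion:
    - [[0,0,0],[0.02,0,0.02],5]
    - [[0,0,0],[0.035,0,0.035],5]
    - [[0,0,0],[0.035,0,0.035],5]
    - [[0,0,0],[0.035,0,0.035],5]

```text
time: 18.27
eef_pos: [0.7148, -0.2168, 0.0856]
eef_rot: [[-0.682, 0.261, 0.683], [0.185, 0.965, -0.184], [-0.707, 0.001, -0.707]]
force: [0.7, -0.2, 1.3]
gripper_width: 0.0152
finger_force: 30.0
```

Emit:
jog_arm:
  motion:
    - [[0,0,0],[0.02,0,0.02],5]
    - [[0,0,0],[0.02,0,0.02],5]
    - [[0,0,0],[0.02,0,0.02],5]
    - [[0,0,0],[0.02,0,0.02],5]

```text
time: 18.6
eef_pos: [0.715, -0.217, 0.0851]
eef_rot: [[-0.682, 0.261, 0.683], [0.185, 0.965, -0.184], [-0.708, 0.001, -0.707]]
force: [2.2, -0.8, 4.4]
gripper_width: 0.0157
finger_force: 30.0
```

It's pressing with about 5 N net at 18 mm from the middle. I'll hold briefly and check.

Emit:
jog_arm:
  motion:
    - [[0,0,0],[-0.005,0,-0.005],5]
    - [[0,0,0],[-0.005,0,-0.005],5]
    - [[0,0,0],[-0.005,0,-0.005],5]
    - [[0,0,0],[-0.005,0,-0.005],5]
    - [[0,0,0],[-0.005,0,-0.005],5]
    - [[0,0,0],[-0.005,0,-0.005],5]

```text
time: 19.1
eef_pos: [0.7147, -0.2169, 0.085]
eef_rot: [[-0.682, 0.261, 0.683], [0.185, 0.965, -0.184], [-0.707, 0.001, -0.707]]
force: [3.3, -1.6, 5.0]
gripper_width: 0.0151
finger_force: 30.0
```

Run:
```python
from h import *
print(tip(),get_state()['force'],get_state()['joint_pos'])
diff('side','d5','d4',[(370,268)]);diff('scene','s5','s4',[(250,158)])
a=cv2.imread('pics/d5.png')[195:305,300:440];b=cv2.imread('pics/s5.png')[100:210,180:320]
cv2.imwrite('pics/c5.png',np.vstack([cv2.resize(k,(372,292),interpolation=2) for k in(a,b)]))
```

```text
[ 0.63078515 -0.19409018  0.009299  ] [ 3.31891121 -1.5566539   4.98476761] [-0.52932837  0.46437365  1.83935548  1.21521857  0.19975095 -2.96828502]
d5 (370, 268) ((0.06264559220632293, 2.109295310130065), 0.24524366590711805)
s5 (250, 158) ((2.2087621848096504, 2.3544935318884264), 0.1194707661204868)
```

View pics/c5.png

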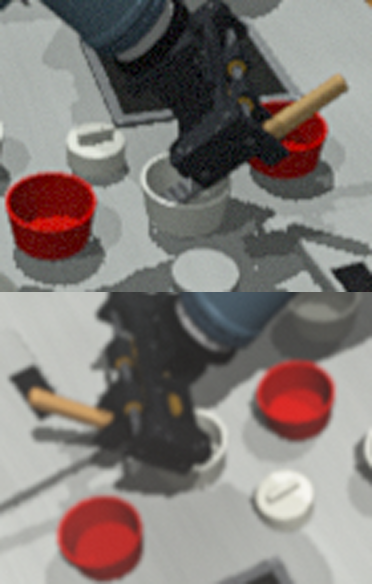

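The tip is inside the pot, on the base side, with the pot upright. I'll press once more, 3 mm closer to the wall.

Emit:
jog_arm:
  motion:
    - [[0,0,0],[-0.03,0,-0.03],5]
    - [[0,0,0],[-0.06,0,-0.06],5]
    - [[0,0,0],[0,0,-0.12],5]
    - [[0,0,0],[0.02,0,-0.14],5]
    - [[0,0,0],[0.02,0,-0.14],5]
    - [[0,0,0],[0.05,0,-0.1],5]
    - [[0,0,0],[0.06,0,-0.085],5]
    - [[0,0,0],[0.06,0,-0.085],5]

```text
time: 19.87
eef_pos: [0.7112, -0.2157, 0.0846]
eef_rot: [[-0.683, 0.261, 0.682], [0.186, 0.965, -0.183], [-0.706, 0.002, -0.708]]
force: [0.8, 0.4, 1.8]
gripper_width: 0.0156
finger_force: 30.0
```

Emit:
jog_arm:
  motion:
    - [[0,0,0],[0.01,0,0.01],5]
    - [[0,0,0],[0.01,0,0.01],5]
    - [[0,0,0],[0.01,0,0.01],5]
    - [[0,0,0],[0.01,0,0.01],5]

```text
time: 20.2
eef_pos: [0.7113, -0.2158, 0.0844]
eef_rot: [[-0.683, 0.261, 0.682], [0.186, 0.965, -0.183], [-0.706, 0.001, -0.708]]
force: [0.0, -0.5, 2.0]
gripper_width: 0.0153
finger_force: 30.0
```

Run:
```python
from h import *
print(tip(),get_state()['force'],get_state()['joint_pos'])
```

```text
[ 0.62732227 -0.19294255  0.00887678] [ 0.00488764 -0.5477128   2.02888031] [-0.53085046  0.45957645  1.84794256  1.22882294  0.20002627 -2.98329571]
```

About 3 N net at 21 mm. Now straight up and out.

Emit:
jog_arm:
  motion:
    - [[0,0,0],[0,0,0],5]
    - [[0,0,0],[-0.1,0,-0.1],5]
    - [[0,0,0],[-0.35,0,-0.35],5]
    - [[0,0,0],[-0.75,0,-0.75],5]
    - [[0,0,0],[-1.3,0,-1.3],5]
    - [[0,0,0],[-1.9,0,-1.9],5]
    - [[0,0,0],[-2.6,0,-2.6],5]
    - [[0,0,0],[-2.7,0,-2.7],5]

```text
time: 20.87
eef_pos: [0.7134, -0.2173, 0.2052]
eef_rot: [[-0.678, 0.261, 0.687], [0.183, 0.965, -0.187], [-0.712, -0.001, -0.703]]
force: [-0.4, -0.9, 0.6]
gripper_width: 0.0155
finger_force: 30.0
```

Run:
```python
from h import *
goto((.65,0.02,.2),(-.971,-.24),0)
goto((.5349,.2443,.15),(-.971,-.24),0);print(get_state()['gripper_width'])
```

```text
20.8667 [ 0.7134 -0.2173  0.2052] j [-0.53  0.25  1.82  0.58  0.35 -2.31] shift [ 3.    7.08 -2.81] turn [-1.93  7.39 -4.58]
20.8667 [ 0.7134 -0.2173  0.2052] j [-0.53  0.25  1.82  0.58  0.35 -2.31] shift [ 8.16 13.3  -5.67] turn [-1.93  7.39 -4.58]
0.015519646102878905
```

Emit:
jog_arm:
  motion:
    - [[-0.24,0.92,-0.57],[0.37,0.88,-0.35],5]
    - [[-0.48,1.84,-1.14],[0.75,1.77,-0.7],5]
    - [[-0.72,2.77,-1.72],[1.12,2.65,-1.05],5]
    - [[-0.96,3.7,-2.29],[1.5,3.54,-1.4],5]
    - [[-1.2,4.6,-2.86],[1.87,4.4,-1.75],5]
    - [[-1.45,5.54,-3.43],[2.25,5.3,-2.1],5]
    - [[-1.7,6.47,-4],[2.6,6.2,-2.46],5]
    - [[-1.93,7.39,-4.58],[3,7.08,-2.81],5]

```text
time: 21.53
eef_pos: [0.6473, 0.0228, 0.1952]
eef_rot: [[-0.97, -0.244, -0.011], [-0.244, 0.97, 0.006], [0.009, 0.009, -1.0]]
force: [1.3, -0.2, -1.3]
gripper_width: 0.0153
finger_force: 30.0
```

Run:
```python
from h import *
goto((.5349,.2443,.13),(-.971,-.24),0);print(get_state()['gripper_width'])
```

```text
21.5333 [0.6473 0.0228 0.1952] j [-0.15  0.39  1.45  0.    1.31 -1.97] shift [1.81 8.06 2.26] turn [ 0.08 -0.09  0.04]
0.015270287673465905
```

Emit:
jog_arm:
  motion:
    - [[0,0,0],[0.22,1,0],5]
    - [[0,0,0],[0.5,2.2,0],5]
    - [[0,0,0],[0.75,3.4,0],5]
    - [[0,0,0],[1.05,4.7,0],5]
    - [[0,0,0],[1.35,6,0.3],5]
    - [[0,0,0],[1.6,7.2,0.8],5]
    - [[0,0,0],[1.8,8,1.5],5]
    - [[0,0,0],[1.81,8.06,2.1],5]

```text
time: 22.2
eef_pos: [0.533, 0.2475, 0.132]
eef_rot: [[-0.969, -0.246, -0.009], [-0.246, 0.969, 0.007], [0.007, 0.009, -1.0]]
force: [-0.5, -1.4, -1.2]
gripper_width: 0.0155
finger_force: 30.0
```

Emit:
jog_arm:
  motion:
    - [[0,0,0],[0,0,0],5]
    - [[0,0,0],[0,0,0],5]
    - [[0,0,0],[0,0,0],5]

```text
time: 22.45
eef_pos: [0.5372, 0.2428, 0.1345]
eef_rot: [[-0.971, -0.24, -0.006], [-0.24, 0.971, 0.005], [0.005, 0.006, -1.0]]
force: [0.8, -0.4, -0.5]
gripper_width: 0.0154
finger_force: 30.0
```

Run:
```python
from h import *
goto((.5349,.2443,.042),(-.971,-.24),0);print(get_state()['force'])
```

```text
22.45 [0.5372 0.2428 0.1345] j [ 0.22  0.34  1.66  0.01  1.15 -1.6 ] shift [0.05 0.05 3.08] turn [ 0.06 -0.04  0.01]
[ 0.8409041  -0.37033079 -0.5396297 ]
```

Emit:
jog_arm:
  motion:
    - [[0.06,-0.04,0],[0.05,0.05,0.5],5]
    - [[0.06,-0.04,0],[0.05,0.05,1.2],5]
    - [[0.06,-0.04,0],[0.05,0.05,1.9],5]
    - [[0.06,-0.04,0],[0.05,0.05,2.5],5]
    - [[0.06,-0.04,0],[0.05,0.05,2.8],5]
    - [[0.06,-0.04,0],[0.05,0.05,2.95],5]
    - [[0.06,-0.04,0],[0.05,0.05,2.95],5]
    - [[0.06,-0.04,0],[0.05,0.05,2.95],5]

```text
time: 23.12
eef_pos: [0.5353, 0.2445, 0.0468]
eef_rot: [[-0.971, -0.24, 0.001], [-0.24, 0.971, 0.0], [-0.001, -0.0, -1.0]]
force: [0.7, 0.3, -1.2]
gripper_width: 0.0156
finger_force: 30.0
```

Run:
```python
from h import *
goto((.5349,.2443,.0358),(-.971,-.24),0);print(get_state()['force'])
```

```text
23.1167 [0.5353 0.2445 0.0468] j [ 0.23  0.47  1.7  -0.    0.98 -1.59] shift [ 0.02 -0.    0.37] turn [-0.    0.01  0.  ]
[ 0.67227115  0.2569828  -1.16422693]
```

Emit:
jog_arm:
  motion:
    - [[0,0,0],[0.02,0,0.1],5]
    - [[0,0,0],[0.02,0,0.2],5]
    - [[0,0,0],[0.02,0,0.3],5]
    - [[0,0,0],[0.02,0,0.35],5]
    - [[0,0,0],[0.02,0,0.35],5]
    - [[0,0,0],[0.02,0,0.35],5]
    - [[0,0,0],[0.02,0,0.35],5]

```text
time: 23.7
eef_pos: [0.5338, 0.2446, 0.0358]
eef_rot: [[-0.971, -0.241, -0.0], [-0.241, 0.971, -0.0], [0.0, -0.0, -1.0]]
force: [-2.0, -1.3, 5.3]
gripper_width: 0.0158
finger_force: 30.0
```

Run:
```python
from h import *
goto((.5349,.2443,.0358),(-.971,-.24),0);print(get_state()['force'],get_state()['wrist_torque'])
```

```text
23.7 [0.5338 0.2446 0.0358] j [ 0.23  0.48  1.7  -0.    0.96 -1.59] shift [-0.03 -0.02 -0.  ] turn [-0.   -0.    0.01]
[-1.98739443 -1.25706456  5.26574013] [-0.15396252  0.39860361 -0.00733235]
```

The brush is seated. I'll let go and retreat.

Emit:
jog_arm:
  motion:
    - [[0,0,0],[0,0,-0.01],5]
    - [[0,0,0],[0,0,-0.01],20]
    - [[0,0,0],[0,0,-0.01],40]
    - [[0,0,0],[0,0,-0.01],60]
    - [[0,0,0],[0,0,-0.01],60]
    - [[0,0,0],[0,0,-0.01],60]
    - [[0,0,0],[0,0,-0.01],60]
    - [[0,0,0],[0,0,-0.01],60]

```text
time: 24.37
eef_pos: [0.5336, 0.2445, 0.0354]
eef_rot: [[-0.971, -0.241, -0.001], [-0.241, 0.971, -0.0], [0.001, -0.0, -1.0]]
force: [0.6, -0.1, -0.3]
gripper_width: 0.0578
finger_force: 0.0
```

Emit:
jog_arm:
  motion:
    - [[0,0,0],[0,0,-0.3],60]
    - [[0,0,0],[0,0,-1],60]
    - [[0,0,0],[0,0,-2],60]
    - [[0,0,0],[0,0,-3.2],60]
    - [[0,0,0],[0,0,-4.5],60]
    - [[0,0,0],[-1,0.5,-5.6],60]
    - [[0,0,0],[-2,1,-5.9],60]
    - [[0,0,0],[-2.5,1.3,-5.9],60]

```text
time: 25.03
eef_pos: [0.6016, 0.3028, 0.2195]
eef_rot: [[-0.971, -0.241, 0.01], [-0.241, 0.971, 0.003], [-0.011, 0.001, -1.0]]
force: [0.3, -0.7, -0.6]
gripper_width: 0.0596
finger_force: 0.0
```

Run:
```python
from h import *
s=get_state();print(s['time'],s['eef_pos'],s['gripper_width'])
snap('wrist','w6');snap('side','d6');snap('scene','s6')
wood('w6',.05,(0,230,270,370))
for f,g in (('d0','d6'),('s0','s6')):
    print(f); 
a=cv2.imread('pics/w6.png')[0:240,200:440];b=cv2.imread('pics/d6.png')[170:340,215:415];c=cv2.imread('pics/d0.png')[170:340,215:415]
h=300;cv2.imwrite('pics/c6.png',np.vstack([np.hstack([cv2.resize(k,(390,h),interpolation=2) for k in (b,c)]),np.hstack([cv2.resize(a,(390,h)),cv2.resize(cv2.imread('pics/s6.png')[80:310,190:440],(390,h))])]))
```

```text
25.0333 [0.60161639 0.30279888 0.21947304] 0.05960379547205996
w6 [ 272   27   23  153 2560] mid [0.54035873 0.2477461 ] dir [0.97097837 0.2391673 ] len 0.14511538277362337
d0
s0
```

View pics/c6.png

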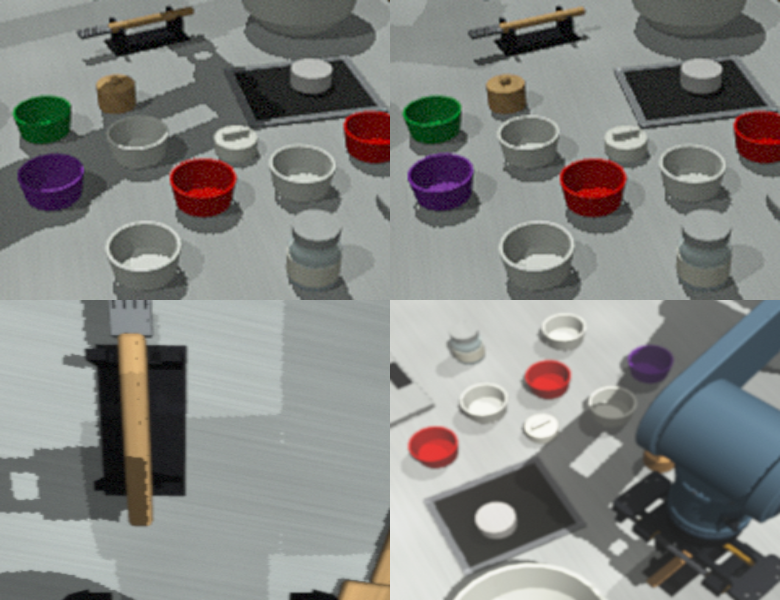

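The brush lies level in both notches, and the pots and bystanders stand where they were compared with the first picture. I'm handing in.

```bash
python3 -c "
from plant import *
print(close_job())"
```

```text
the job is handed in; nothing more can be done
None
```

Job handed in at about 25 s: of the three white pots, the far one at about (0.648, -0.199) stood steady; the brush tip pressed its inner floor at about 3–5 N, out towards the wall, then went back in both notches, everything stands upright, but the press tests nudged the two rocking pots by an estimated 1–3 mm.

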